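# Push a carved block through the drying box flap

### The job

Push the damp carved oak block steadily along the loading tray with the fingertips, through the blue gravity flap, until it drops over the lip and lies flat on the sunken floor of the drying box; then draw the fingers back out so that the flap swings fully shut behind it. Do not pick the block up or knock it in with a blow, and leave the jar, pot and bottle where they stand.

Things in the scene. Friction and masses are not known exactly. Their poses are not given: they have to be found in the camera images.
- drybox: Plywood drying box and loading tray, fixed. Origin on the bench top, lane centre, below the flap hinge. x runs along the lane from tray (-190 mm) into box, y across, z up. White tray floor 18 mm above bench ends in a lip at x 4; box floor, x 4 to 160 (end wall), 4 mm above bench. Lane 112 mm wide; tray rails and box walls 10 mm thick, in line; rail tops 34, box top 90 mm above bench. Tray open above.
- header (a point): Middle of the underside of the dark wooden bar over the flap, 83 mm above the bench; bar 8 mm thick along the lane, 7 mm high, clear 3 mm roof behind it. Axes as the box's. Upright fingers are stopped by bar and hinge: to follow the block some 10 to 20 mm past the flap, under the bar, the fingers must lean, tips forward into the box, by about 30 to 45 degrees.
- flap (a joint): Blue top-hinged flap with a brass stripe. Hinge along box y at x 0, 78 mm above the bench; 106 mm wide, 4 mm thick, lower edge 30 mm above the bench. 0 rad: hangs shut on a stop; grows to 1.4 as its edge swings into the box. 100 g, no spring or catch: opens with about 1 N, falls shut by its weight, rides over the block on its way (about 0.7 rad) or fingers. Clears a block on the box floor.
- block: Loose carved oak block, 76 x 76 mm, 24 mm thick, 70 to 140 g, dark with paler rosette and border on top. Origin at the centre of its underside, axes along its edges, z up. It lies flat on the tray floor in front of the flap (underside 18 mm, top 42 mm above the bench), may be slightly turned. Once its rear edge is past the lip it drops 14 mm to the box floor.
- jar: Amber glass jar, white lid, radius 34 mm, 85 mm tall, loose on the bench beside the drying box; origin at the centre of its underside. A bystander.
- pot: Open steel pot, radius 36 mm, 95 mm tall, loose on the bench beside the drying box; origin at the centre of its underside. A bystander.
- bottle: Terracotta-coloured bottle, white cap and paper label, radius 29 mm, 135 mm tall, loose on the bench beside the drying box; origin at the centre of its underside. A bystander.
Mind the look-alikes: they are no part of the job. There is more than one size of the block; the one meant has the size given above.

How it is judged:
By the outcome, as a careful person would: the job done as asked, in the order asked, and still so for the second after the job is handed in, with the robot touching nothing.
It also fails if it takes over 38 s, if anything falls off the work surface, if the arm or the gripper's body presses on something with over 40 N, if the wrist force passes 120 N, or if a joint passes its speed limit or range.

### The arm

A 6-joint arm with a two-finger parallel gripper is mounted at the origin on the work surface. World frame = base frame: x ahead of the robot, y to its left, z up, the work surface at z = 0. Lengths are in mm, angles in rad, forces in N, time in s.
With the tool pointing down it reaches from about 400 to 925 mm from the base axis. Payload 12.5 kg.
Tool frame: the origin (TCP) lies on the centre line of the jaws, within the pads' length; the fingertips stand 19 mm ahead of it and the grasp point (between the pads) is the TCP; z points along the fingers, y is the line along which they close (so a half turn about z gives the same grasp; the last joint's range is limited). The gripper opens to 95 mm and grips with 3 to 60 N. Pads are 20 mm wide; open, the fingers measure 119 mm over their backs; the gripper's body (75 mm by 180 mm) begins 59 mm behind the grasp point.
Start: joints at [-1.409, 0.491, 1.559, -0, 1.092, -0.106], TCP at [165.404, -602.732, 233.661] pointing down, gripper open.
Joint ranges: [-3.1, 3.1], [-0.84, 2.19], [0.05, 2.79], [-1.13, 4.28], [0.06, 2.93], [-2.69, 2.69]. Speed limits (rad/s): [2.22, 2.22, 2.79, 3.14, 3.14, 3.14].

### API

Orientations are given as [roll, pitch, yaw] about the fixed x, y, z axes, in that order (R = Rz(yaw) Ry(pitch) Rx(roll)).
In Python, from cell import state, read_camera, job_done gives the robot as it stands.
- The arm moves only by the tool arm_command, never from a script. Its argument "deltas" is a list of rows, each an object of numbers: "dx", "dy", "dz": the shift along the world's x, y, z in m; "yaw": the turn about the world's z in degrees. In form: [{"dx": .., "dy": .., "dz": .., "yaw": ..}, ...]. A call has 1 to 20 rows; each row shifts and turns the commanded pose from where the row before left it; what a row does not reach is not made up. A row lasts 1/10 s, in which the tool goes at most 50 mm and 8.59 degrees, less where a joint would pass 70% of its speed; a pose out of reach is approached as far as the arm can. A call with a gripper value outside its range is refused whole. "gripper" is the finger opening in m, from 0 to 0.0951, set as the call begins (left out, the last holds). The fingers move at their own pace and stop on an object; the grip force is fixed at half the most. Time passes only in rows, so rows that do not move let the fingers close. It gives the time, the measured TCP pose, the force, the opening and the grip force at its end, in the units of the state.
- state(): the state, without advancing time (a new reading comes with each control period).
- read_camera(name): name is "side" or "top"; returns a dict with "color" (480x640x3 uint8, red, green, blue), "range_z" (480x640 float32, mm along the optical axis (not along the pixel's ray), 0 where there is no reading), "fx", "fy", "cx", "cy" (pixels), "extrinsics" (4x4, takes a point from camera to world coordinates). Camera axes: x right, y up, looking along -z (the intrinsics and any distortion apply to the point x, -y, -z); pixel columns grow to the right and rows downward; lengths in mm; the calibration is good to about 2 mm. A picture is of the moment at which its call begins.
- job_done(): hands the job in; it is judged then, once.
The state is a dict: "t": time; "joints": joint angles; "qvel": joint speeds; "tau": joint torques, N m; "eef_pos": TCP position; "tcp_rot": TCP orientation; "ft_force": force on the tool from outside, world axes, zero at the start; "moment": the same for the moment, N m; "opening": opening from 0.0 (shut) to 1.0 (fully open); "grip_force": force on a finger pad.
Only numpy, scipy, OpenCV 4.12 (cv2) and the standard library are available. Lean on these libraries where they do the work, as an engineer would, in place of code of your own. Each camera call takes 0.05 s, during which the arm holds its last target. There are 200 camera calls.

## Working session

There is one attempt and no reset: what is moved stays moved. The work goes in short steps, Python scripts to look and compute and a tool call to move; the robot and the scene stay as the last step left them, time stands still between calls to the robot, and variables do not carry over. Pictures are saved under pics/ and viewed, at most 10 in all, crops included, and the job is handed in when it is done.

Besides the shell and the picture viewer there is one more tool, called after "Request:" by a JSON object that holds its "name" and its "arguments", one argument or row to a line. arm_command: Moves the arm, as the interface text tells. Its arguments: {"type":"object","properties":{"deltas":{"type":"array"},"gripper":{"type":"number"}},"required":["deltas"]}

```bash
mkdir -p pics; cat > h.py <<'E'
import numpy as np,cv2
from cell import state,read_camera,job_done
def pts(c):
    v,u=np.mgrid[0:480,0:640]; z=c["range_z"].astype(float)
    p=np.stack([(u-c["cx"])*z/c["fx"],-(v-c["cy"])*z/c["fy"],-z,np.ones_like(z)],-1)
    return (p@np.array(c["extrinsics"]).T)[...,:3]
def snap(n,f):
    c=read_camera(n); cv2.imwrite(f"pics/{f}.png",c["color"][...,::-1]); np.savez(f"{f}.npz",P=pts(c),C=c["color"]); return c
E
python3 - <<'E'
from h import *
for n in("top","side"):
    c=snap(n,n+"0"); print(n,np.round(c["extrinsics"],2).tolist(),c["fx"])
s=state(); print(s)
E
```

```text
top [[-0.02, 0.98, -0.18, 380.38], [-1.0, -0.01, 0.02, 53.44], [0.01, 0.18, 0.98, 933.63], [0.0, 0.0, 0.0, 1.0]] 497.844011945594
side [[-0.71, 0.55, -0.43, 81.64], [-0.7, -0.55, 0.45, 540.33], [0.01, 0.63, 0.78, 871.16], [0.0, 0.0, 0.0, 1.0]] 458.37500832558396
{'t': 0.1, 'joints': array([-1.40859014e+00,  4.91492662e-01,  1.55936046e+00,  1.33009825e-05,
        1.09171054e+00, -1.05600894e-01]), 'qvel': array([ 0.00065214, -0.0016608 , -0.0026774 ,  0.00092169,  0.00123143,
       -0.00011516]), 'tau': array([ 2.49387747e-03, -6.13623405e+01, -2.58606970e+01,  6.93934341e-02,
        4.70375223e-02, -7.40160726e-05]), 'eef_pos': array([ 165.38002774, -602.53053579,  233.13394973]), 'tcp_rot': array([-3.14062830e+00, -1.14080423e-04,  2.67800887e-01]), 'ft_force': array([ 0.01840967, -0.49195991, -0.88676921]), 'moment': array([ 0.02009288, -0.08011889, -0.01471356]), 'grip_force': 0.0, 'opening': 0.9993943272755113}
```

View pics/top0.png

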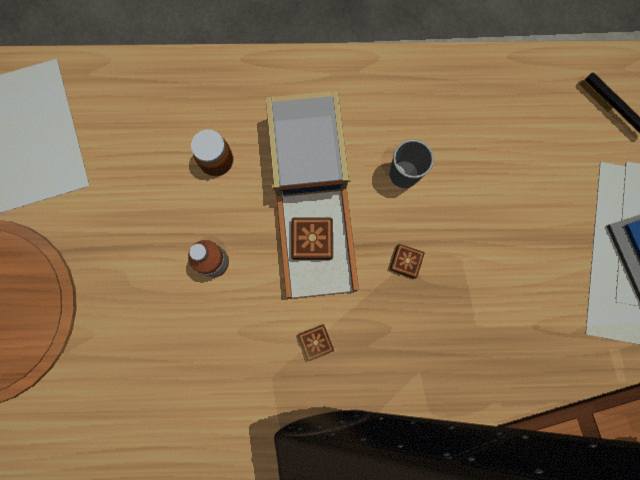

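View pics/side0.png

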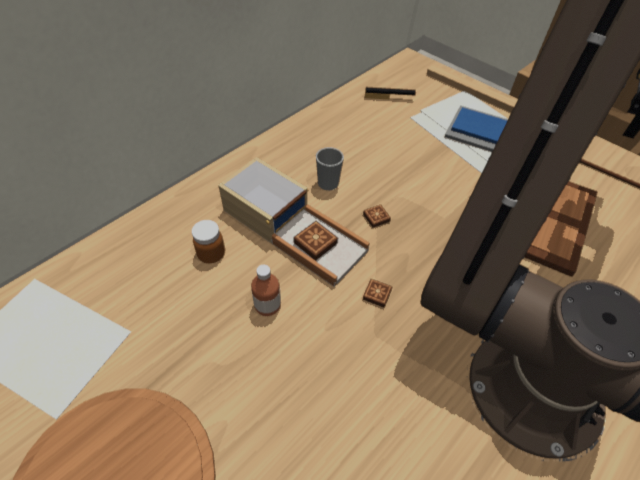

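The top view shows the lane running nearly along world +x. The block is at (312,239), the flap bar at (312,187), and the smaller look-alikes at (407,261) and (315,343). Jar, pot and bottle stand clear beside the box. Next I measure the box and block from depth.

```bash
python3 - <<'E'
from h import *
for f in("top0","side0"):
    d=np.load(f+".npz");P=d["P"];C=d["C"].astype(int)
    Z=P[...,2]
    roi=(P[...,0]>420)&(P[...,0]<800)&(P[...,1]>-40)&(P[...,1]<130)
    if f=="top0":
        q=P[100:290,260:370]; 
    def rep(n,m):
        if m.sum()<20: print(f,n,m.sum());return
        p=P[m]; r=cv2.minAreaRect(p[:,:2].astype(np.float32)); print(f,n,m.sum(),np.round(r[0],1),np.round(r[1],1),round(r[2],2),"z",round(np.median(p[:,2]),1))
    lo=lambda m:cv2.morphologyEx(m.astype(np.uint8),cv2.MORPH_OPEN,np.ones((3,3)))>0
    big=lambda m:(lambda n,l,s,c:l==1+np.argmax(s[1:,4]))(*cv2.connectedComponentsWithStats(m.astype(np.uint8)))
    red=(C[...,0]-C[...,2]>25)
    rep("block",big(lo(roi&(Z>39)&(Z<46)&(P[...,0]<640))))
    rep("tray+rails",big(roi&(Z>14)&(Z<50)&(P[...,0]<615)))
    rep("boxrim",big(roi&(Z>80)&(Z<97)))
    rep("boxfloor",big(lo(roi&(Z>0)&(Z<10)&(C[...,0]-C[...,2]<15)&(P[...,0]>600))))
E
```

```text
top0 block 1563 [541.4  54.7] [73.4 76.3] 89.22 z 42.6
top0 tray+rails 6707 [530.2  46.1] [181.4 132.2] 5.16 z 20.2
top0 boxrim 6864 [710.7  61.9] [177.9 139.3] 4.93 z 90.5Traceback (most recent call last):
  File "<stdin>", line 17, in <module>
  File "<stdin>", line 12, in <lambda>
  File "<stdin>", line 12, in <lambda>
    return _wrapfunc(a, 'argmax', axis=axis, out=out, **kwds)
    return bound(*args, **kwds)
ValueError: attempt to get argmax of an empty sequence
```

Request:
{"name": "arm_command", "arguments": {
  "deltas": [
    {"dx": 0.012,"dy": -0.045,"dz": 0.0},
    {"dx": 0.012,"dy": -0.045,"dz": 0.0},
    {"dx": 0.012,"dy": -0.045},
    {"dx": 0.012,"dy": -0.045},
    {"dx": 0.012,"dy": -0.045},
    {"dx": 0.012,"dy": -0.045},
    {"dx": 0.012,"dy": -0.045},
    {"dx": 0.012,"dy": -0.045}
  ]
}}

```text
$.deltas[0]: bad value
```

Request:
{"name": "arm_command", "arguments": {
  "deltas": [
    {"dx": 0.027,"dy": 0.04,"dz": 0.005,"yaw": -1},
    {"dx": 0.027,"dy": 0.04,"dz": 0.005,"yaw": -1},
    {"dx": 0.027,"dy": 0.04,"dz": 0.005,"yaw": -1},
    {"dx": 0.027,"dy": 0.04,"dz": 0.005,"yaw": -1},
    {"dx": 0.027,"dy": 0.04,"dz": 0.005,"yaw": -1},
    {"dx": 0.027,"dy": 0.04,"dz": 0.005,"yaw": -1},
    {"dx": 0.027,"dy": 0.04,"dz": 0.005,"yaw": -1},
    {"dx": 0.027,"dy": 0.04,"dz": 0.005,"yaw": -1},
    {"dx": 0.027,"dy": 0.04,"dz": 0.005,"yaw": -1},
    {"dx": 0.027,"dy": 0.04,"dz": 0.005,"yaw": -1.3},
    {"dx": 0.027,"dy": 0.04,"dz": 0.005,"yaw": 0},
    {"dx": 0.027,"dy": 0.04,"dz": 0.005,"yaw": 0},
    {"dx": 0.027,"dy": 0.04,"dz": 0.005,"yaw": 0},
    {"dx": 0.027,"dy": 0.04,"dz": 0.005,"yaw": 0},
    {"dx": 0.027,"dy": 0.04,"dz": 0.005,"yaw": 0},
    {"dx": 0.027,"dy": 0.04,"dz": 0.005,"yaw": 0}
  ],
  "gripper": 0.04
}}

```text
t: 1.7
eef_pos: [598.1, 39.2, 313.7]
tcp_rot: [3.142, 0.0, 0.088]
ft_force: [0.0, -1.4, 0.4]
opening: 0.421
grip_force: 0.0
```

The TCP tracks well. A move row has no lean term, so I test whether reaching past the workspace edge, in free air, leans the tips forward and whether the lean stays.

Request:
{"name": "arm_command", "arguments": {
  "deltas": [
    {"dx": 0.049,"dy": 0.004,"dz": 0,"yaw": 0},
    {"dx": 0.049,"dy": 0.004,"dz": 0,"yaw": 0},
    {"dx": 0.049,"dy": 0.004,"dz": 0,"yaw": 0},
    {"dx": 0.049,"dy": 0.004,"dz": 0,"yaw": 0},
    {"dx": 0.049,"dy": 0.004,"dz": 0,"yaw": 0},
    {"dx": 0.049,"dy": 0.004,"dz": 0,"yaw": 0},
    {"dx": 0.049,"dy": 0.004,"dz": 0,"yaw": 0},
    {"dx": 0.049,"dy": 0.004,"dz": 0,"yaw": 0}
  ]
}}

```text
t: 2.5
eef_pos: [925.0, 63.2, 311.7]
tcp_rot: [3.141, -0.01, 0.088]
ft_force: [0.7, -0.7, 0.8]
opening: 0.417
grip_force: 0.0
```

```bash
python3 -c "
from h import *
s=state();print(s['joints'],s['tcp_rot'])"
```

```text
[-3.11806891e-03  1.09205806e+00  1.36037359e-01  6.01140587e-04
  1.90397785e+00  1.47989161e+00] [ 3.14129233 -0.00953154  0.08798739]
```

Request:
{"name": "arm_command", "arguments": {
  "deltas": [
    {"dx": 0.049,"dy": 0.004,"dz": 0,"yaw": 0},
    {"dx": 0.049,"dy": 0.004,"dz": 0,"yaw": 0},
    {"dx": 0.049,"dy": 0.004,"dz": 0,"yaw": 0},
    {"dx": 0.049,"dy": 0.004,"dz": 0,"yaw": 0}
  ]
}}

```text
t: 2.9
eef_pos: [975.4, 69.0, 258.4]
tcp_rot: [3.14, -0.114, 0.088]
ft_force: [0.3, -0.3, 0.5]
opening: 0.42
grip_force: 0.0
```

It works: the pitch grows in the tips-forward direction. I continue.

Request:
{"name": "arm_command", "arguments": {
  "deltas": [
    {"dx": 0.049,"dy": 0.004,"dz": 0.01,"yaw": 0},
    {"dx": 0.049,"dy": 0.004,"dz": 0.01,"yaw": 0},
    {"dx": 0.049,"dy": 0.004,"dz": 0.01,"yaw": 0},
    {"dx": 0.049,"dy": 0.004,"dz": 0.01,"yaw": 0},
    {"dx": 0.049,"dy": 0.004,"dz": 0.01,"yaw": 0},
    {"dx": 0.049,"dy": 0.004,"dz": 0.01,"yaw": 0}
  ]
}}

```text
t: 3.5
eef_pos: [1026.8, 75.5, 242.8]
tcp_rot: [3.137, -0.291, 0.089]
ft_force: [-0.3, -0.3, 0.3]
opening: 0.419
grip_force: 0.0
```

Request:
{"name": "arm_command", "arguments": {
  "deltas": [
    {"dx": 0.049,"dy": 0.004,"dz": 0.01,"yaw": 0},
    {"dx": 0.049,"dy": 0.004,"dz": 0.01,"yaw": 0},
    {"dx": 0.049,"dy": 0.004,"dz": 0.01,"yaw": 0},
    {"dx": 0.049,"dy": 0.004,"dz": 0.01,"yaw": 0},
    {"dx": 0.049,"dy": 0.004,"dz": 0.01,"yaw": 0},
    {"dx": 0.049,"dy": 0.004,"dz": 0.01,"yaw": 0},
    {"dx": 0.049,"dy": 0.004,"dz": 0.01,"yaw": 0},
    {"dx": 0.049,"dy": 0.004,"dz": 0.01,"yaw": 0},
    {"dx": 0.049,"dy": 0.004,"dz": 0.01,"yaw": 0},
    {"dx": 0.049,"dy": 0.004,"dz": 0.01,"yaw": 0}
  ]
}}

```text
t: 4.5
eef_pos: [1105.5, 84.3, 229.4]
tcp_rot: [3.132, -0.584, 0.091]
ft_force: [0.3, 0.0, -0.2]
opening: 0.422
grip_force: 0.0
```

Request:
{"name": "arm_command", "arguments": {
  "deltas": [
    {"dx": 0.049,"dy": 0.004,"dz": 0.01,"yaw": 0},
    {"dx": 0.049,"dy": 0.004,"dz": 0.01,"yaw": 0},
    {"dx": -0.047,"dy": -0.003,"dz": 0,"yaw": 0},
    {"dx": -0.047,"dy": -0.003,"dz": 0,"yaw": 0},
    {"dx": -0.047,"dy": -0.003,"dz": 0,"yaw": 0},
    {"dx": -0.047,"dy": -0.003,"dz": 0,"yaw": 0}
  ]
}}

```text
t: 5.1
eef_pos: [1013.1, 78.5, 231.0]
tcp_rot: [3.132, -0.64, 0.093]
ft_force: [2.3, -0.3, 0.3]
opening: 0.42
grip_force: 0.0
```

The 37° lean persists after retracting. Now back to above the tray entrance.

Request:
{"name": "arm_command", "arguments": {
  "deltas": [
    {"dx": -0.046,"dy": -0.003,"dz": 0,"yaw": 0},
    {"dx": -0.046,"dy": -0.003,"dz": 0,"yaw": 0},
    {"dx": -0.046,"dy": -0.003,"dz": 0,"yaw": 0},
    {"dx": -0.046,"dy": -0.003,"dz": 0,"yaw": 0},
    {"dx": -0.046,"dy": -0.003,"dz": 0,"yaw": 0},
    {"dx": -0.046,"dy": -0.003,"dz": 0,"yaw": 0},
    {"dx": -0.046,"dy": -0.003,"dz": 0,"yaw": 0},
    {"dx": -0.046,"dy": -0.003,"dz": 0,"yaw": 0},
    {"dx": -0.046,"dy": -0.003,"dz": 0,"yaw": 0},
    {"dx": -0.046,"dy": -0.003,"dz": 0,"yaw": 0},
    {"dx": -0.046,"dy": -0.003,"dz": 0,"yaw": 0},
    {"dx": -0.046,"dy": -0.003,"dz": 0,"yaw": 0},
    {"dx": 0,"dy": 0,"dz": 0,"yaw": 0}
  ]
}}

```text
t: 6.4
eef_pos: [462.9, 43.3, 232.0]
tcp_rot: [3.132, -0.639, 0.093]
ft_force: [0.2, 0.2, 0.3]
opening: 0.42
grip_force: 0.0
```

```bash
python3 -c "
from h import *
s=state();print(s['joints'],s['tcp_rot'],s['eef_pos'],s['t'])
snap('side','s1')"
```

```text
[-0.1105232   0.13206222  2.31508445  1.05359148  0.12877742  0.35649116] [ 3.13227834 -0.63895907  0.093367  ] [462.92405826  43.33075222 232.02128004] 6.4
```

View pics/s1.png

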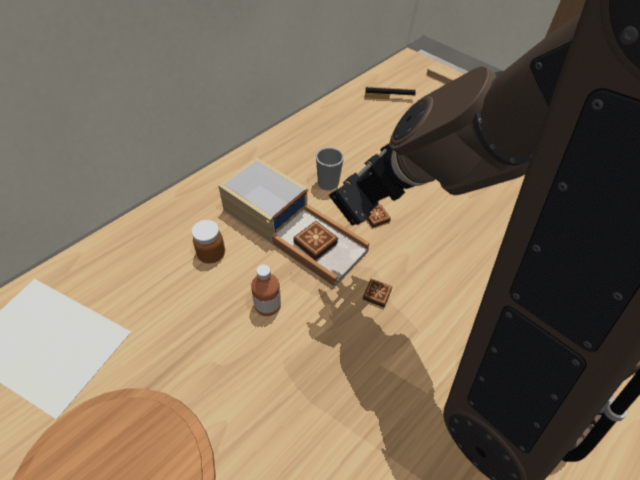

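The fingers at (350,200) lean the right way, in front of the tray. Joint 5 is near its lower limit, so I go down in steps.

Request:
{"name": "arm_command", "arguments": {
  "deltas": [
    {"dx": 0,"dy": 0,"dz": -0.02,"yaw": 0},
    {"dx": 0,"dy": 0,"dz": -0.02,"yaw": 0},
    {"dx": 0,"dy": 0,"dz": -0.02,"yaw": 0},
    {"dx": 0,"dy": 0,"dz": -0.02,"yaw": 0}
  ]
}}

```text
t: 6.85
eef_pos: [469.2, 48.1, 201.2]
tcp_rot: [-3.13, -0.643, 0.093]
ft_force: [0.9, 1.0, -0.4]
opening: 0.422
grip_force: 0.0
```

```bash
python3 -c "
from h import *
s=state();print(s['joints'],s['tcp_rot'],s['eef_pos'],s['t'])"
```

```text
[-0.10949195  0.21120044  2.34790454  1.92436293  0.1405021  -0.51961836] [-3.13040133 -0.64309424  0.09269566] [469.15381595  48.14331595 201.18523258] 6.85
```

Request:
{"name": "arm_command", "arguments": {
  "deltas": [
    {"dx": 0,"dy": 0,"dz": -0.015,"yaw": 0},
    {"dx": 0,"dy": 0,"dz": -0.015,"yaw": 0},
    {"dx": 0,"dy": 0,"dz": -0.015,"yaw": 0},
    {"dx": -0.005,"dy": -0.004,"dz": -0.015,"yaw": 0},
    {"dx": 0,"dy": 0,"dz": -0.015,"yaw": 0},
    {"dx": 0,"dy": 0,"dz": -0.015,"yaw": 0}
  ]
}}

```text
t: 7.45
eef_pos: [464.0, 45.1, 117.0]
tcp_rot: [-3.126, -0.642, 0.092]
ft_force: [0.5, 0.3, 1.1]
opening: 0.425
grip_force: 0.0
```

```bash
python3 -c "
from h import *
s=state();print(s['joints'],s['tcp_rot'],s['eef_pos'],s['t'])"
```

```text
[-0.12443667  0.4369177   2.45593356  2.76733473  0.40490953 -1.39904701] [-3.12588931 -0.64236555  0.0920687 ] [463.97634622  45.07845703 116.97494136] 7.45
```

Request:
{"name": "arm_command", "arguments": {
  "deltas": [
    {"dx": 0,"dy": 0,"dz": -0.02,"yaw": 0},
    {"dx": 0,"dy": 0,"dz": -0.02,"yaw": 0},
    {"dx": 0,"dy": 0,"dz": -0.018,"yaw": 0},
    {"dx": 0,"dy": 0,"dz": -0.01,"yaw": 0},
    {"dx": 0,"dy": 0,"dz": -0.005,"yaw": 0},
    {"dx": 0,"dy": 0,"dz": 0,"yaw": 0}
  ]
}}

```text
t: 8.05
eef_pos: [463.3, 45.3, 43.8]
tcp_rot: [-3.125, -0.641, 0.092]
ft_force: [-0.0, -0.5, 0.2]
opening: 0.421
grip_force: 0.0
```

```bash
python3 -c "
from h import *
s=state();print(s['joints'],s['tcp_rot'],s['eef_pos'],s['t'])
snap('side','s2');c=snap('top','t2')
a=cv2.imread('pics/s2.png')[170:310,200:440];b=cv2.imread('pics/t2.png')[80:320,240:390]
cv2.imwrite('pics/m2.png',np.hstack([cv2.resize(a,(480,280)),cv2.resize(b,(175,280))]))"
```

```text
[-0.1243064   0.67275144  2.50595824  2.9089735   0.67699714 -1.56289015] [-3.12502469 -0.64074397  0.09191557] [463.2540792   45.33010273  43.84213917] 8.05
```

View pics/m2.png

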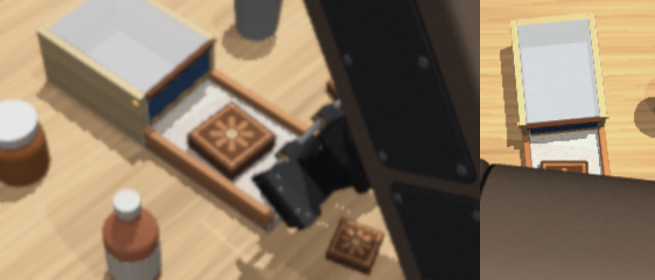

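The fingers sit in the tray behind the block, leaning towards it, and the flap hangs shut. I start a slow push.

Request:
{"name": "arm_command", "arguments": {
  "deltas": [
    {"dx": 0.006,"dy": 0.0005,"dz": 0,"yaw": 0},
    {"dx": 0.006,"dy": 0.0005,"dz": 0,"yaw": 0},
    {"dx": 0.006,"dy": 0.0005,"dz": 0,"yaw": 0},
    {"dx": 0.006,"dy": 0.0005,"dz": 0,"yaw": 0},
    {"dx": 0.006,"dy": 0.0005,"dz": 0,"yaw": 0},
    {"dx": 0.006,"dy": 0.0005,"dz": 0,"yaw": 0},
    {"dx": 0.006,"dy": 0.0005,"dz": 0,"yaw": 0},
    {"dx": 0.006,"dy": 0.0005,"dz": 0,"yaw": 0},
    {"dx": 0.006,"dy": 0.0005,"dz": 0,"yaw": 0},
    {"dx": 0.006,"dy": 0.0005,"dz": 0,"yaw": 0},
    {"dx": 0.006,"dy": 0.0005,"dz": 0,"yaw": 0},
    {"dx": 0.006,"dy": 0.0005,"dz": 0,"yaw": 0}
  ]
}}

```text
t: 9.35
eef_pos: [535.3, 51.2, 44.8]
tcp_rot: [-3.126, -0.642, 0.093]
ft_force: [-0.9, 0.1, 1.2]
opening: 0.421
grip_force: 0.7
```

```bash
python3 -c "
from h import *
s=state();print(s['joints'],s['tcp_rot'],s['eef_pos'],s['ft_force'],s['t'])
snap('side','s3');c=snap('top','t3')
a=cv2.imread('pics/s3.png')[170:310,200:440];b=cv2.imread('pics/t3.png')[80:320,240:390]
cv2.imwrite('pics/m3.png',np.hstack([cv2.resize(a,(480,280)),cv2.resize(b,(175,280))]))"
```

```text
[-0.08487764  0.66057157  2.32651611  2.88333344  0.4914359  -1.48484886] [-3.1264519  -0.64177589  0.09250698] [535.27292067  51.18156552  44.79389712] [-0.89291893  0.11387352  1.19385606] 9.35
```

View pics/m3.png

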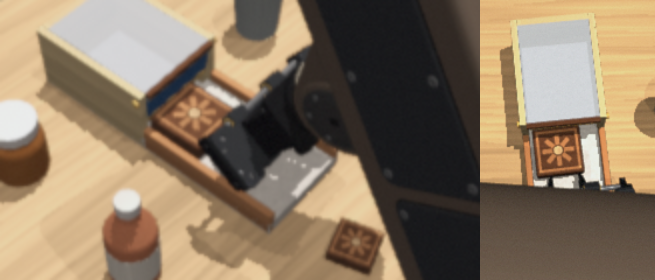

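The block is at the flap, near the left rail and nearly square, with a push force of about 1 N. I raise the tips a little, because the block's rear rises as it tips over the lip, and go on slowly.

Request:
{"name": "arm_command", "arguments": {
  "deltas": [
    {"dx": 0.005,"dy": 0.0004,"dz": 0.001,"yaw": 0},
    {"dx": 0.005,"dy": 0.0004,"dz": 0.001,"yaw": 0},
    {"dx": 0.005,"dy": 0.0004,"dz": 0.001,"yaw": 0},
    {"dx": 0.005,"dy": 0.0004,"dz": 0,"yaw": 0},
    {"dx": 0.005,"dy": 0.0004,"dz": 0,"yaw": 0},
    {"dx": 0.005,"dy": 0.0004,"dz": 0,"yaw": 0},
    {"dx": 0.005,"dy": 0.0004,"dz": 0,"yaw": 0},
    {"dx": 0.005,"dy": 0.0004,"dz": 0,"yaw": 0},
    {"dx": 0.005,"dy": 0.0004,"dz": 0,"yaw": 0},
    {"dx": 0,"dy": 0,"dz": 0,"yaw": 0}
  ]
}}

```text
t: 10.45
eef_pos: [580.6, 54.8, 48.0]
tcp_rot: [-3.127, -0.643, 0.093]
ft_force: [0.1, 0.0, -0.1]
opening: 0.421
grip_force: 0.0
```

```bash
python3 -c "
from h import *
s=state();print(s['joints'],s['tcp_rot'],s['eef_pos'],s['ft_force'],s['t'])
snap('side','s4');c=snap('top','t4')
a=cv2.imread('pics/s4.png')[170:310,200:440];b=cv2.imread('pics/t4.png')[80:320,240:390]
cv2.imwrite('pics/m4.png',np.hstack([cv2.resize(a,(480,280)),cv2.resize(b,(175,280))]))"
```

```text
[-0.06756052  0.66485804  2.21539922  2.8459312   0.38874618 -1.42490363] [-3.12660131 -0.64287822  0.09267436] [580.6295532   54.75325932  47.96903049] [ 0.11333712  0.01449962 -0.07584433] 10.45
```

View pics/m4.png

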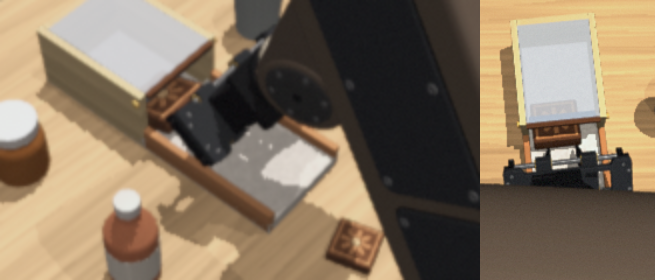

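The block is partly under the bar, with its pale rosette faint through the clear roof, and the flap rides over it. I push on and lower slightly near the lip.

Request:
{"name": "arm_command", "arguments": {
  "deltas": [
    {"dx": 0.005,"dy": 0.0004,"dz": 0,"yaw": 0},
    {"dx": 0.005,"dy": 0.0004,"dz": 0,"yaw": 0},
    {"dx": 0.005,"dy": 0.0004,"dz": -0.001,"yaw": 0},
    {"dx": 0.005,"dy": 0.0004,"dz": -0.001,"yaw": 0},
    {"dx": 0.005,"dy": 0.0004,"dz": -0.001,"yaw": 0},
    {"dx": 0.005,"dy": 0.0004,"dz": -0.001,"yaw": 0},
    {"dx": 0,"dy": 0,"dz": 0,"yaw": 0}
  ]
}}

```text
t: 11.25
eef_pos: [610.5, 57.2, 43.8]
tcp_rot: [-3.127, -0.642, 0.093]
ft_force: [0.1, -0.2, -0.5]
opening: 0.421
grip_force: 0.0
```

```bash
python3 -c "
from h import *
s=state();print(s['joints'],s['tcp_rot'],s['eef_pos'],s['ft_force'],s['t'])
snap('side','s5');c=snap('top','t5')
a=cv2.imread('pics/s5.png')[170:310,200:440];b=cv2.imread('pics/t5.png')[80:320,240:390]
cv2.imwrite('pics/m5.png',np.hstack([cv2.resize(a,(480,280)),cv2.resize(b,(350,560))[:280]]))"
```

```text
[-0.05786763  0.68648033  2.14332934  2.82169785  0.33946349 -1.38898085] [-3.12650532 -0.64249732  0.09257553] [610.52378163  57.16381798  43.75095685] [ 0.08296403 -0.16225665 -0.47636285] 11.25
```

View pics/m5.png

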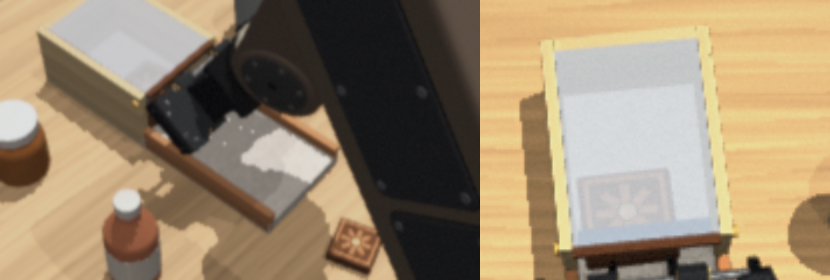

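The block is seen through the clear roof at about (628,200) in the right-hand crop, with its rear near the lip. About 13 mm more is needed.

Request:
{"name": "arm_command", "arguments": {
  "deltas": [
    {"dx": 0.004,"dy": 0.0003,"dz": 0,"yaw": 0},
    {"dx": 0.004,"dy": 0.0003,"dz": 0,"yaw": 0},
    {"dx": 0.004,"dy": 0.0003,"dz": 0,"yaw": 0},
    {"dx": 0.003,"dy": 0.0003,"dz": 0,"yaw": 0},
    {"dx": 0,"dy": 0,"dz": 0,"yaw": 0},
    {"dx": 0,"dy": 0,"dz": 0,"yaw": 0}
  ]
}}

```text
t: 11.95
eef_pos: [624.8, 58.3, 43.8]
tcp_rot: [-3.126, -0.642, 0.092]
ft_force: [0.0, 0.1, -0.8]
opening: 0.422
grip_force: 0.1
```

```bash
python3 -c "
from h import *
s=state();print(s['tcp_rot'],s['eef_pos'],s['ft_force'],s['t'])
c=snap('side','s6');snap('top','t6')
a=cv2.imread('pics/s6.png')[170:310,200:440];b=cv2.imread('pics/t6.png')[80:320,240:390]
cv2.imwrite('pics/m6.png',np.hstack([cv2.resize(a,(480,280)),cv2.resize(b,(350,560))[:280]]))"
```

```text
[-3.12643849 -0.64173983  0.09246566] [624.75569463  58.33288208  43.75397271] [ 0.01333133  0.07488044 -0.76047273] 11.95
```

View pics/m6.png

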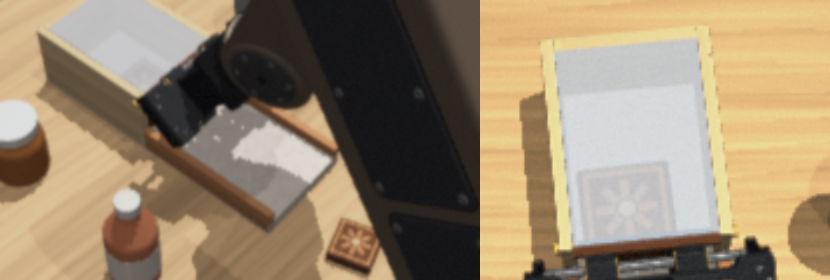

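The block now shows as a whole square in the box, with its rear at about the lip. I draw the fingers straight back, which lets the flap close, and then look.

Request:
{"name": "arm_command", "arguments": {
  "deltas": [
    {"dx": -0.005,"dy": -0.0004,"dz": 0,"yaw": 0},
    {"dx": -0.008,"dy": -0.0006,"dz": 0,"yaw": 0},
    {"dx": -0.01,"dy": -0.001,"dz": 0,"yaw": 0},
    {"dx": -0.01,"dy": -0.001,"dz": 0,"yaw": 0},
    {"dx": -0.01,"dy": -0.001,"dz": 0,"yaw": 0},
    {"dx": -0.012,"dy": -0.001,"dz": 0,"yaw": 0},
    {"dx": -0.012,"dy": -0.001,"dz": 0,"yaw": 0},
    {"dx": -0.012,"dy": -0.001,"dz": 0,"yaw": 0},
    {"dx": -0.012,"dy": -0.001,"dz": 0,"yaw": 0},
    {"dx": -0.012,"dy": -0.001,"dz": 0,"yaw": 0},
    {"dx": -0.012,"dy": -0.001,"dz": 0,"yaw": 0},
    {"dx": -0.012,"dy": -0.001,"dz": 0,"yaw": 0},
    {"dx": -0.012,"dy": -0.001,"dz": 0,"yaw": 0},
    {"dx": -0.012,"dy": -0.001,"dz": 0,"yaw": 0},
    {"dx": 0,"dy": 0,"dz": 0.01,"yaw": 0},
    {"dx": 0,"dy": 0,"dz": 0.02,"yaw": 0},
    {"dx": 0,"dy": 0,"dz": 0.02,"yaw": 0},
    {"dx": 0,"dy": 0,"dz": 0.02,"yaw": 0},
    {"dx": 0,"dy": 0,"dz": 0,"yaw": 0}
  ]
}}

```text
t: 13.95
eef_pos: [473.9, 45.3, 115.9]
tcp_rot: [-3.127, -0.646, 0.093]
ft_force: [0.2, -0.3, -0.1]
opening: 0.416
grip_force: 0.0
```

```bash
python3 -c "
from h import *
s=state();print(s['tcp_rot'],s['eef_pos'],s['ft_force'],s['t'])
c=snap('side','s7');snap('top','t7')
a=cv2.imread('pics/s7.png')[150:290,190:350];b=cv2.imread('pics/t7.png')[80:200,240:390]
cv2.imwrite('pics/m7.png',np.hstack([cv2.resize(a,(480,420)),cv2.resize(b,(320,420))]))
P=np.load('t7.npz')['P'];Z=P[...,2]
M=np.array([[np.cos(.087),np.sin(.087)],[-np.sin(.087),np.cos(.087)]])
L=(P[...,:2]-[628.5,54.7])@M.T
for x in range(-40,100,8):
  m=(abs(L[...,0]-x)<4)&(abs(L[...,1]-8)<25); print(x,m.sum(),np.round(np.percentile(Z[m],[10,50,90]),1) if m.sum() else '')
"
```

```text
[-3.12735989 -0.64576635  0.09321502] [473.90180048  45.31784169 115.86704384] [ 0.24865702 -0.31696129 -0.09144345] 13.95
-40 108 [16.7 18.7 20.3]
-32 112 [16.7 18.6 20.7]
-24 109 [16.2 18.4 20.1]
-16 105 [16.1 18.3 20.2]
-8 165 [17.  19.7 90.7]
0 354 [18.  55.3 91.4]
8 127 [88.8 90.7 92.5]
16 117 [88.6 90.6 92.4]
24 128 [88.5 90.4 92.1]
32 120 [88.4 90.7 92.3]
40 122 [88.2 90.6 92.3]
48 122 [89.1 90.6 92.6]
56 123 [88.4 90.6 92.7]
64 121 [89.1 90.8 92.6]
72 117 [88.8 90.5 92.5]
80 123 [88.3 90.5 92.5]
88 116 [89.1 91.1 92.6]
96 114 [88.4 90.5 92.6]
```

View pics/m7.png

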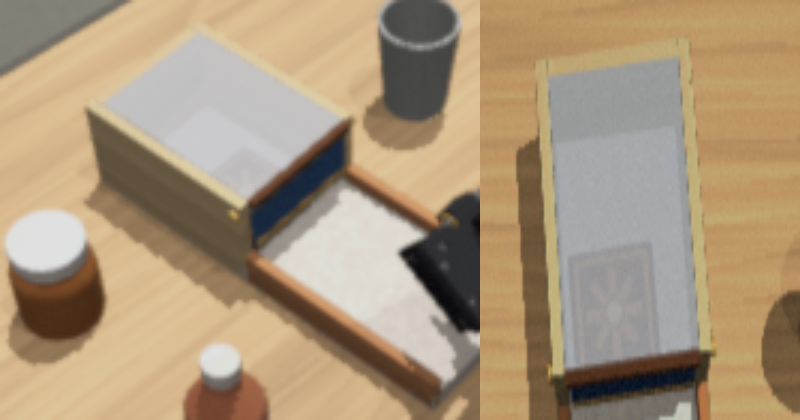

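The flap is shut (blue face with a brass stripe), the tray is empty, and the jar, pot and bottle stand. I check numerically that the block lies flat and behind the lip, and that the flap is vertical.

```bash
python3 - <<'E'
from h import *
M=np.array([[np.cos(.087),np.sin(.087)],[-np.sin(.087),np.cos(.087)]])
def ray(c,u,v,z):
    E=np.array(c["extrinsics"]);d=E[:3,:3]@[(u-c["cx"])/c["fx"],-(v-c["cy"])/c["fy"],-1];o=E[:3,3]
    p=o+d*(z-o[2])/d[2]; return np.round(M@(p[:2]-[628.5,54.7]),1)
t=read_camera("top");s=read_camera("side")
for n,x,y in[("ctr",614,312),("fl",571,255),("fr",652,243),("rl",576,368),("rr",660,355)]:
    print(n,ray(t,240+(x-480)/320*150,80+y/420*120,28))
for f in("s7","s6"):
    P=np.load(f+".npz")["P"];C=np.load(f+".npz")["C"].astype(int)
    L=(P[...,:2]-[628.5,54.7])@M.T;Z=P[...,2]
    m=(abs(L[...,1])<45)&(abs(L[...,0])<40)&(C[...,2]-C[...,0]>15)&(Z>25)&(Z<80)
    print(f,m.sum(),np.polyfit(Z[m],L[...,0][m],1) if m.sum()>20 else"",np.round(np.percentile(Z[m],[2,98]),1) if m.sum() else"")
# enlarge side & top views of the box inside, contrast stretched
def crop(n,r):
    a=np.median([read_camera(n)["color"] for _ in range(3)],0).astype(np.uint8)[r[0]:r[1],r[2]:r[3],::-1]
    l=cv2.cvtColor(a,cv2.COLOR_BGR2GRAY);return cv2.resize(cv2.createCLAHE(4,(3,3)).apply(l),(400,400),interpolation=cv2.INTER_CUBIC)
cv2.imwrite("pics/m8.png",np.hstack([crop("side",(165,240,225,300)),crop("top",(120,200,265,345))]))
# predicted flat block in the side image: centre and corners
def proj(c,b,z):
    w=np.r_[M.T@b+[628.5,54.7],z,1];q=np.linalg.inv(np.array(c["extrinsics"]))@w
    return np.round([c["cx"]+c["fx"]*q[0]/-q[2],c["cy"]-c["fy"]*q[1]/-q[2]],1)
b=ray(t,302.8,169.1,28)
for d in((0,0),(38,38),(38,-38),(-38,38)):
    p=proj(s,b+np.array(d),28);print("side",d,p,"crop",np.round((p-[225,165])*400/75))
E
```

```text
ctr [47.9 11.5]
fl [83.9 46.6]
fr [ 83.6 -26.2]
rl [20. 48.]
rr [ 19.7 -26.6]
s7 228 [-0.02194001 -1.62008618] [43.6 74.1]
s6 0  
side (0, 0) [271.9 212.8] crop [250. 255.]
side (38, 38) [249.9 214.1] crop [133. 262.]
side (38, -38) [271.1 197. ] crop [246. 171.]
side (-38, 38) [272.7 229.5] crop [254. 344.]
```

View pics/m8.png

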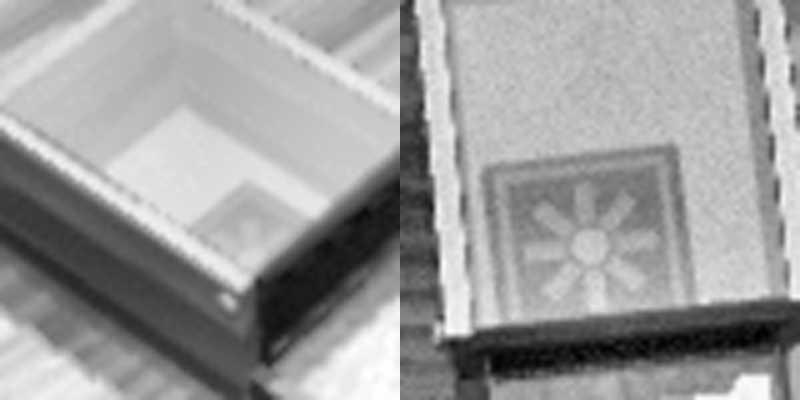

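The flap is vertical, and the block front at x 84 implies a rear at about 8, past the lip. To be sure it isn't resting on the lip, I match its texture for flat against tilted poses in both views.

```bash
cat > fit.py <<'E'
from h import *
from scipy.optimize import minimize
A=.087;M=np.array([[np.cos(A),np.sin(A)],[-np.sin(A),np.cos(A)]])
g=np.arange(-37,37.1,1.);GX,GY=np.meshgrid(g,g,indexing="ij")
def samp(c,img,x,y,z,yaw,p):   # centre of the top face, box frame; p: front down
    lx,ly=GX*np.cos(p),GY
    X=x+lx*np.cos(yaw)-ly*np.sin(yaw);Y=y+lx*np.sin(yaw)+ly*np.cos(yaw);Z=z-GX*np.sin(p)
    w=np.stack([X,Y],-1)@M+[628.5,54.7];w=np.concatenate([w,Z[...,None],np.ones_like(Z)[...,None]],-1)
    q=w@np.linalg.inv(np.array(c["extrinsics"])).T
    u=c["cx"]+c["fx"]*q[...,0]/-q[...,2];v=c["cy"]-c["fy"]*q[...,1]/-q[...,2]
    return cv2.remap(img,u.astype(np.float32),v.astype(np.float32),cv2.INTER_LINEAR)
gray=lambda a:cv2.cvtColor(a.astype(np.uint8),cv2.COLOR_RGB2GRAY).astype(np.float32)
T=read_camera("top");S=read_camera("side")
def fit(c,img,tpl,z,p,x0,mask):
    def f(a):
        s=samp(c,img,a[0],a[1],z,a[2]/50,p)[mask];return -np.corrcoef(s,tpl[mask])[0,1]
    b=min((minimize(f,(x0[0]+i,x0[1]+j,x0[2]*50),method="Nelder-Mead") for i in(-4,0,4) for j in(-3,0,3)),key=lambda r:r.fun)
    return -b.fun,b.x
for n,c in(("top",T),("side",S)):
    i0=gray(np.load(n+"0.npz")["C"]); i1=gray(np.mean([read_camera(n)["color"] for _ in range(4)],0))
    # template: synthetic start from top0, refined in the same camera at the known height 42
    t0=samp(T,gray(np.load("top0.npz")["C"]),-86.7,7.6,42,-.1,0)
    r,a=fit(c,i0,t0,42,0,(-86.7,7.6,-.1),np.ones_like(t0,bool)); tpl=samp(c,i0,a[0],a[1],42,a[2]/50,0)
    print(n,"start",round(r,3),np.round(a,1))
    mask=GX>-18 if n=="top" else (GX>2)&(GY<GX+5)
    for z,p in((28,0),(30,.06),(32,.1),(35,.185),(38,.22)):
        r,a=fit(c,i1,tpl,z,p,(48,10,0),mask);print(n,z,p,round(r,3),np.round(a,1))
E
python3 fit.py
```

```text
top start 1.0 [-86.7   7.6  -5. ]
top 28 0 0.939 [48.4 11.5  0. ]
top 30 0.06 0.939 [48.2 11.6  0. ]
top 32 0.1 0.928 [47.9 11.6  0. ]
top 35 0.185 0.868 [47.4 11.6 -0. ]
top 38 0.22 0.834 [46.5 11.7  0. ]
side start 0.775 [-88.6   9.1  -5.1]
side 28 0 0.118 [53.9 25.8 -0. ]
side 30 0.06 0.118 [54.1 26.4 -0. ]
side 32 0.1 0.118 [53.2 27.3 -0. ]
side 35 0.185 0.117 [53.3 28.4 -0. ]
side 38 0.22 0.117 [51.9 29.9 -0. ]
```

The top-view match clearly favours flat: correlation 0.94, against 0.87 for resting on the lip. The block centre is at x 48, so its rear is at about 10, past the lip. The side-view match was too weak to use. I hand in.

```bash
python3 -c "
from h import *
s=state();print(s['t'],s['ft_force']);print(job_done())"
```

```text
14.95 [-0.32601545 -0.02169864  0.20479694]
the job is handed in; nothing more can be done
None
```

I pushed the block steadily through the flap with leaning fingertips; in the last pictures it lies flat in the drying box, about 6 mm past the lip, with the flap shut and the jar, pot and bottle standing; I handed the job in at about 15 s, and no verdict was returned.

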